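# Set the telescopic level stand to the ring on the measuring cylinder

### The job

Set the blue telescopic level stand for the next fill: turn its blue handle anticlockwise until the telescoping section is unlocked, raise it until the blue disc is level with the orange ring on the measuring cylinder, then turn the handle back to lock it there, and let go. Leave the yellow stand as it is, and do not shift the cylinder or its ring.

Things in the scene. Friction and masses are not known exactly. Their poses are not given: they have to be found in the camera images.
- blue_disc (a point): Centre of the blue stand's disc (60 mm wide, 6 thick), on the upright axis; z up. Handle bar along x here: 52 long, 14 wide, 26 high, its middle 39 mm above this point, 23 mm clear over the disc. Bar and disc turn and rise as one, up to 100 mm. The point is 137 mm over the counter when fully down, starts 0-14 mm above that. Collar top at 125 mm; grey foot 130 x 75 x 14 mm, fixed.
- blue_twist (a joint): Turn of the blue handle, rad: 0 locked (stop; bar along the foot's white stripe; starts here), growing anticlockwise from above to 1.2 (stop). An eccentric grips below 0.55 and is free above: turn to about 1.0 to raise it. To lock turn fully back: it snaps home below 0.2. Turning takes up to 0.3 N m and keeps the height. Free, the section lifts with 5 N and stays where it is put.
- level_ring (a point): Centre of the orange ring (41 mm across, 8 mm high) clipped round the clear measuring cylinder (34 mm across, 260 mm tall, blue hexagonal foot 90 mm wide, standing loose). z is up. 175 to 223 mm above the counter, different each time: the height wanted for the centre of the blue disc.
- yellow_disc (a point): Centre of the yellow disc of the other level stand, same build but yellow, raised to some other height; to be left as it is.

How it is judged:
On the way, in this order (a step that is already met when the one before it is completed fails the run):
1. the blue handle is turned to unlocked (beyond 0.7 rad) (value of joint blue_twist above 0.7 rad), for 0.1 s.
2. still unlocked, the blue disc is brought within 18 mm of the ring's height (value of joint blue_twist above 0.6 rad and z of blue_disc in the frame of level_ring between -0.018 and 0.018 m), for 0.1 s.
At the end, for the whole second after the job is handed in: The blue disc stays within 12 mm of the height of the orange ring, with the blue handle turned back to locked (within 0.2 rad of its stop) and released (value of joint blue_twist below 0.2 rad and z of blue_disc in the frame of level_ring between -0.012 and 0.012 m); the robot touches nothing.
It fails at once if the yellow stand's section is moved (more than 10 mm) (distance of yellow_disc from where it was at the start of the episode above 0.01 m).
It fails at once if the cylinder or its ring is shifted (more than 20 mm) (distance of level_ring from where it was at the start of the episode above 0.02 m).
It also fails if it takes over 35 s, if anything falls off the work surface, if the arm or the gripper's body presses on something with over 40 N, if the wrist force passes 120 N, or if a joint passes its speed limit or range.

### The arm

A 6-joint arm with a two-finger parallel gripper is mounted at the origin on the work surface. World frame = base frame: x ahead of the robot, y to its left, z up, the work surface at z = 0. Lengths are in m, angles in rad, forces in N, time in s.
With the tool pointing down it reaches from about 0.325 to 0.925 m from the base axis. Payload 3.1 kg.
Tool frame: the origin (TCP) lies where the fingers leave the gripper's body, on its centre line; the fingertips stand 73 mm ahead of it and the grasp point (between the pads) lies robot.grip_point_offset ahead of it (robot.grip_point_offset is the distance from the TCP to the grasp point, in m); z points along the fingers, y is the line along which they close (so a half turn about z gives the same grasp; the last joint's range is limited). The gripper opens to 85 mm and grips with 20 to 120 N. Pads are 22 mm wide; open, the fingers measure 114 mm over their backs; the gripper's body (76 mm by 85 mm) begins 54 mm behind the grasp point. The pads swing forward as they close: fully open they stand 13 mm farther back than shut.
Start: joints at [-1.409, 0.217, 1.613, -0, 1.311, -0.112], TCP at [0.169, -0.602, 0.304] pointing down, gripper open.
Joint ranges: [-2.75, 2.75], [-0.78, 2.1], [0.31, 2.55], [-1.13, 4.27], [0.13, 2.63], [-2.58, 2.58]. Speed limits (rad/s): [2.79, 2.79, 3.14, 3.14, 3.14, 3.14].

### API

Orientations are given as a rotation vector (axis times angle).
In Python, from workcell import monitor, vision, job, finder, robot gives the robot as it stands.
- The arm moves only by the shell command python3 -m handwheel 'ROWS' [FORCE]. ROWS is JSON, a list of rows, each an object with "hand": the opening, from -1 (shut) to 1 (fully open), so that 0 is half open; "delta_pos": the shift along the tool's x, y, z each as a share of 0.5 m, from -1 to 1, a list of three; "spin": the turn about the tool's z as a share of pi rad, from -1 to 1. In form: [{"hand": hand, "delta_pos": [dx, dy, dz], "spin": spin}, ...]. A call has 1 to 8 rows; each row is the pose to reach, as a shift and turn from the pose commanded when the call began, along the tool's axes at that moment, turning the shorter way round; what a row does not reach only later rows make up. A row lasts 1/8 s, in which the tool goes at most 62.5 mm and 10.7 degrees, less where a joint would pass 70% of its speed; a pose out of reach is approached as far as the arm can. A call with a number of a shift or a turn outside -1 to 1 is refused whole. A call with a gripper value outside its range is refused whole. The fingers move at their own pace and stop on an object; FORCE is the grip in N (left out, the last holds). Time passes only in rows, so rows that repeat a pose let the fingers close. It gives the time, the measured TCP pose, the force, the opening and the grip force at its end, in the units of the state.
- monitor.get_obs(): the state, without advancing time (a new reading comes with each control period).
- vision.snapshot(name): name is "scene" or "side" or "wrist"; returns the picture (480x640x3 uint8, red, green, blue); there is no depth.
- vision.camera_model(name): a dict with "camera_matrix" (3x3 intrinsics, pixels), "k1" (the pictures are not rectified: a ray, as slopes to the right and down, at radius r is drawn at 1 + k1 r^2 times it, then the intrinsics apply), "camera_from_world" (4x4, takes a point from world to camera coordinates); the wrist camera has in their place "hand_eye" (4x4, takes a point from camera to tool coordinates, whose origin is the TCP and whose axes are the flange's). Camera axes: x right, y up, looking along -z (the intrinsics and any distortion apply to the point x, -y, -z); pixel columns grow to the right and rows downward; lengths in m; the calibration is good to about 2 mm. A picture is of the moment at which its call begins: read the wrist's pose just before it. camera_model takes no time and is no camera call.
- job.job_done(): hands the job in; it is judged then, once.
Trained networks look in the newest picture that a camera, given by its name, has taken for a name from the list of things; names that differ only in an ending like _2 or _b are one class to them, and where a whole thing is asked for, a point or a joint stands for the part that bears it (a point fixed in the world has none). Each returns a list of dicts, best first, with "score" (0 to 1); they miss things now and then, are a little off and sometimes report something else, mostly with a low value. They report only what shows in the picture. A call takes as long as a camera call.
- finder.trace(camera, label): "region" (480x640 bool, what is visible of it) and "at" ([column, row] in pixels, amid what is visible of it).
- finder.spot_point(camera, label): "at" ([column, row] in pixels: a listed point, or the origin of a listed thing).
The state is a dict: "time": time; "qpos": joint angles; "joint_vel": joint speeds; "effort": joint torques, N m; "tool_pos": TCP position; "tool_rot": TCP orientation; "ft_force": force on the tool from outside, world axes, zero at the start; "torque": the same for the moment, N m; "gripper_width": opening from 0.0 (shut) to 1.0 (fully open); "gripper_force": force on a finger pad.
Only numpy, scipy, OpenCV 4.12 (cv2) and the standard library are available. Lean on these libraries where they do the work, as an engineer would, in place of code of your own. Each camera call takes 0.05 s, during which the arm holds its last target. There are 200 camera calls.

## Working session

There is one attempt and no reset: what is moved stays moved. The work goes in short steps, Python scripts to look and compute and a shell command to move; the robot and the scene stay as the last step left them, time stands still between calls to the robot, and variables do not carry over. Pictures are saved under pics/ and viewed, at most 10 in all, crops included, and the job is handed in when it is done.

```bash
mkdir -p pics; cat > h.py <<'E'
import numpy as np, cv2
from scipy.optimize import least_squares
from scipy.spatial.transform import Rotation as R
from workcell import monitor, vision, job, finder, robot
def ray(name,px,obs=None):
    m=vision.camera_model(name);K=np.array(m["camera_matrix"]);k=m["k1"]
    p=np.linalg.solve(K,[px[0],px[1],1])[:2]
    q=p.copy()
    for _ in range(30): q=p/(1+k*(q@q))
    d=np.array([q[0],-q[1],-1.])
    if "hand_eye" in m:
        o=obs or monitor.get_obs();T=np.eye(4);T[:3,:3]=R.from_rotvec(o["tool_rot"]).as_matrix();T[:3,3]=o["tool_pos"]
        W=T@np.array(m["hand_eye"])
    else: W=np.linalg.inv(np.array(m["camera_from_world"]))
    d=W[:3,:3]@d
    return W[:3,3],d/np.linalg.norm(d)
def tri(rs):
    A=sum(np.eye(3)-np.outer(d,d) for o,d in rs);b=sum((np.eye(3)-np.outer(d,d))@o for o,d in rs)
    x=np.linalg.solve(A,b);return x,[np.linalg.norm((np.eye(3)-np.outer(d,d))@(x-o)) for o,d in rs]
def atz(r,z): o,d=r; return o+d*(z-o[2])/d[2]
E
python3 - <<'E'
from h import *
ims={}
for c in("scene","side"):
    im=vision.snapshot(c);cv2.imwrite(f"pics/{c}0.png",im[...,::-1])
    for l in("blue_disc","level_ring","yellow_disc"):
        for r in finder.spot_point(c,l)[:2]: 
            print(c,l,r); ims.setdefault(l,{}).setdefault(c,r["at"])
for l,v in ims.items():
    if len(v)==2: print(l,tri([ray(c,p) for c,p in v.items()]))
o=monitor.get_obs();print(o["tool_pos"],o["tool_rot"],o["time"],robot.grip_point_offset,R.from_rotvec(o["tool_rot"]).as_matrix().round(3))
E
```

```text
scene blue_disc {'at': [271.4, 194.3], 'score': 0.76}
scene level_ring {'at': [293.5, 280.6], 'score': 0.64}
scene yellow_disc {'at': [425.5, 317.3], 'score': 0.93}
side blue_disc {'at': [378.3, 354.5], 'score': 0.89}
side level_ring {'at': [339.4, 206.0], 'score': 0.67}
side yellow_disc {'at': [231.3, 196.2], 'score': 0.81}
blue_disc (array([ 0.51650599, -0.18664923,  0.14274794]), [np.float64(0.003733427847081393), np.float64(0.003733427847081337)])
level_ring (array([0.63309192, 0.02083874, 0.22034345]), [np.float64(0.003995846519842088), np.float64(0.003995846519841794)])
yellow_disc (array([0.52931418, 0.1785581 , 0.20028081]), [np.float64(0.0005531971424036002), np.float64(0.0005531971424034976)])
[ 0.16903275 -0.60163039  0.3037244 ] [-3.11188155e+00 -4.28767720e-01  1.91279432e-05] 0.4 0.0539 [[ 0.963  0.27  -0.   ]
 [ 0.27  -0.963  0.   ]
 [ 0.    -0.    -1.   ]]
```

View pics/scene0.png

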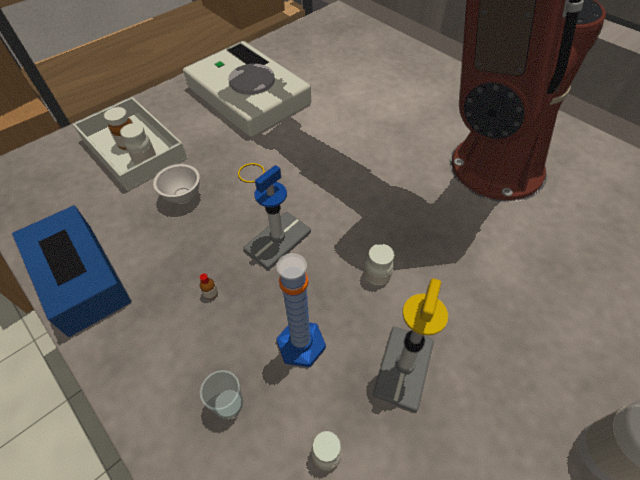

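View pics/side0.png

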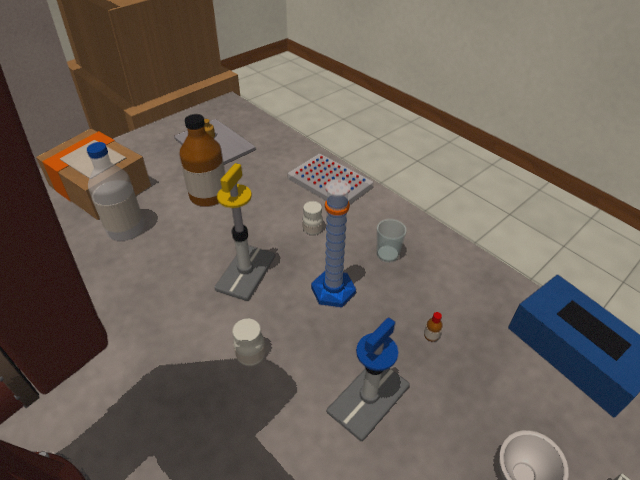

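The scene view shows the blue stand at (271,194), the cylinder's ring at (293,283) and the yellow stand at (425,315). In the side view they are at (378,352), (338,206) and (233,195). Next I refine the ring and disc heights from their silhouettes and get the bar's heading from the stripe.

```bash
cat >> h.py <<'E'
def proj(name,P,obs=None):
    m=vision.camera_model(name);K=np.array(m["camera_matrix"])
    if "hand_eye" in m:
        o=obs or monitor.get_obs();T=np.eye(4);T[:3,:3]=R.from_rotvec(o["tool_rot"]).as_matrix();T[:3,3]=o["tool_pos"]
        C=np.linalg.inv(T@np.array(m["hand_eye"]))
    else: C=np.array(m["camera_from_world"])
    p=np.atleast_2d(P)@C[:3,:3].T+C[:3,3];s=np.c_[p[:,0],-p[:,1]]/-p[:,2:]
    s=s*(1+m["k1"]*(s**2).sum(1,keepdims=True));return s*[K[0,0],K[1,1]]+K[:2,2]
def cyl(c,r,h):
    t=np.linspace(0,2*np.pi,60);return np.vstack([np.c_[c[0]+r*np.cos(t),c[1]+r*np.sin(t),0*t+c[2]+s*h/2] for s in(-1,1)])
def fit(boxes,c0,r,h): # boxes: {cam:[u0,u1,v0,v1]} NaN to ignore
    def f(c):
        e=[]
        for n,b in boxes.items():
            p=proj(n,cyl(c,r,h));q=np.array([p[:,0].min(),p[:,0].max(),p[:,1].min(),p[:,1].max()])
            e+=list(np.nan_to_num(q-np.array(b)))
        return e
    s=least_squares(f,c0);return s.x,s.fun
def obox(name,im,at):
    hsv=cv2.cvtColor(im,cv2.COLOR_RGB2HSV);m=cv2.inRange(hsv,(5,150,90),(20,255,255))
    u,v=map(int,at);mm=np.zeros_like(m);mm[v-30:v+30,u-30:u+30]=m[v-30:v+30,u-30:u+30]
    n,l,s,c=cv2.connectedComponentsWithStats(mm);i=1+s[1:,4].argmax();x,y,w,h,a=s[i]
    return [x-.5,x+w-.5,y-.5,y+h-.5]
E
python3 - <<'E'
from h import *
B={c:obox(c,cv2.imread(f"pics/{c}0.png")[...,::-1].copy(),a) for c,a in(("scene",(293,281)),("side",(339,206)))}
print(B);print("ring",fit(B,[.633,.02,.22],.0205,.008))
for n,a,b in(("scene",(255,247),(300,222)),("side",(342,420),(366,396))):
    A,D=atz(ray(n,a),.014),atz(ray(n,b),.014);d=D-A;print("stripe",A,D,np.arctan2(d[1],d[0]))
for n,a,b in(("scene",(257,182),(279,169)),("side",(370,346),(394,321))):
    A,D=atz(ray(n,a),.194),atz(ray(n,b),.194);d=D-A;print("bar top",A,D,np.arctan2(d[1],d[0]))
S=[cv2.resize(cv2.imread(f"pics/{n}0.png")[v-70:v+80,u-65:u+65],None,fx=3,fy=3,interpolation=2) for n,u,v in(("scene",275,215),("side",375,370))]
cv2.imwrite("pics/crop.png",np.hstack(S))
E
```

```text
{'scene': [np.float64(278.5), np.float64(307.5), np.float64(274.5), np.float64(294.5)], 'side': [np.float64(324.5), np.float64(349.5), np.float64(200.5), np.float64(214.5)]}
ring (array([0.63360722, 0.02404898, 0.21481627]), array([-1.44238   , -0.5637958 , -4.2843543 ,  4.23498609, -1.13342978,
       -1.27117277, -2.68774585,  3.13393162]))
stripe [ 0.56581145 -0.19409725  0.014     ] [ 0.45556817 -0.18081251  0.014     ] 3.0216669883715395
stripe [ 0.45823546 -0.18675574  0.014     ] [ 0.51557491 -0.18316426  0.014     ] 0.06255367219487394
bar top [ 0.53965328 -0.18279635  0.194     ] [ 0.49199946 -0.18129836  0.194     ] 3.1101679987130466
bar top [ 0.49382623 -0.1910336   0.194     ] [ 0.54757562 -0.18519116  0.194     ] 0.10827288440823708
```

View pics/crop.png

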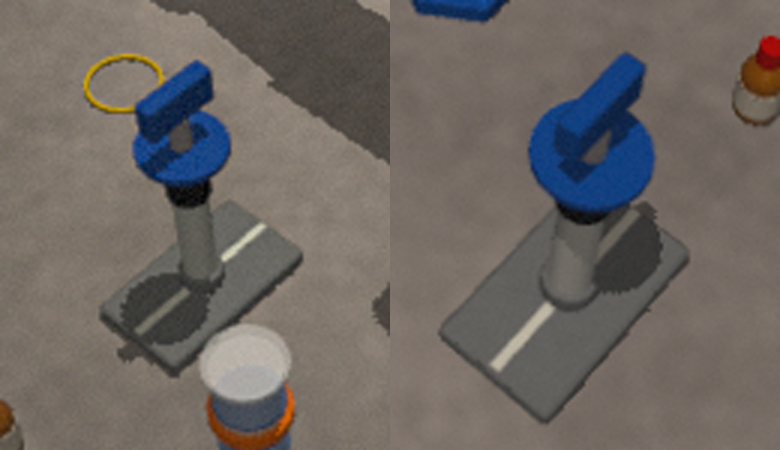

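```bash
python3 - <<'E'
from h import *
n=np.nan
print("ring",fit({'scene':[278.5,307.5,n,294.5],'side':[324.5,349.5,n,214.5]},[.633,.02,.22],.0205,.008))
# disc boxes from crop (scene offset 210,145; side 310,300; scale 3)
s=[210+135/3,210+231/3,n,145+185/3];d=[310+(529-390)/3,310+(655-390)/3,300+97/3,300+210/3]
print(s,d,fit({'scene':s,'side':d},[.516,-.187,.143],.03,.006))
E
```

```text
ring (array([0.63193539, 0.0228151 , 0.22306461]), array([-1.62153563, -0.47034393,  0.        , -0.03794336, -1.29902178,
       -1.2096069 ,  0.        ,  0.18648768]))
[255.0, 287.0, nan, 206.66666666666666] [356.3333333333333, 398.3333333333333, 332.3333333333333, 370.0] (array([ 0.51802596, -0.18447988,  0.14875653]), array([-2.58952707, -1.35966354,  0.        , -0.14316995, -1.91748771,
       -1.15673595, -0.37383897,  0.71245928]))
```

```bash
python3 -m handwheel '[{"hand":1,"delta_pos":[0.89,-0.61,-0.08],"spin":0.07},{"hand":1,"delta_pos":[0.89,-0.61,-0.08],"spin":0.07},{"hand":1,"delta_pos":[0.89,-0.61,-0.08],"spin":0.07},{"hand":1,"delta_pos":[0.89,-0.61,-0.08],"spin":0.07},{"hand":1,"delta_pos":[0.89,-0.61,-0.08],"spin":0.07},{"hand":1,"delta_pos":[0.89,-0.61,-0.08],"spin":0.07},{"hand":1,"delta_pos":[0.89,-0.61,-0.08],"spin":0.07},{"hand":1,"delta_pos":[0.89,-0.61,-0.08],"spin":0.07}]'
python3 -m handwheel '[{"hand":1,"delta_pos":[0.08,-0.05,0],"spin":0},{"hand":1,"delta_pos":[0.08,-0.05,0],"spin":0},{"hand":1,"delta_pos":[0.08,-0.05,0],"spin":0}]'
python3 - <<'E'
from h import *
o=monitor.get_obs();im=vision.snapshot("wrist");cv2.imwrite("pics/w1.png",im[...,::-1])
print(o["time"],o["tool_pos"],R.from_rotvec(o["tool_rot"]).as_matrix().round(3))
for r in finder.spot_point("wrist","blue_disc"): print(r,atz(ray("wrist",r["at"],o),.145))
E
```

```text
time: 1.4
tool_pos: [0.4899, -0.2174, 0.3415]
tool_rot: [3.14, 0.085, 0.002]
ft_force: [0.5, -1.7, 0.0]
gripper_width: 1.001
gripper_force: 0.0
time: 1.78
tool_pos: [0.527, -0.1921, 0.3407]
tool_rot: [3.14, 0.085, -0.002]
ft_force: [-0.0, -0.6, -0.7]
gripper_width: 1.0
gripper_force: 0.0
1.775 [ 0.52704464 -0.19206944  0.34065336] [[ 0.999  0.054 -0.001]
 [ 0.054 -0.999 -0.   ]
 [-0.001  0.    -1.   ]]
{'at': [303.2, 247.4], 'score': 0.81} [ 0.51450168 -0.181065    0.145     ]
```

View pics/w1.png

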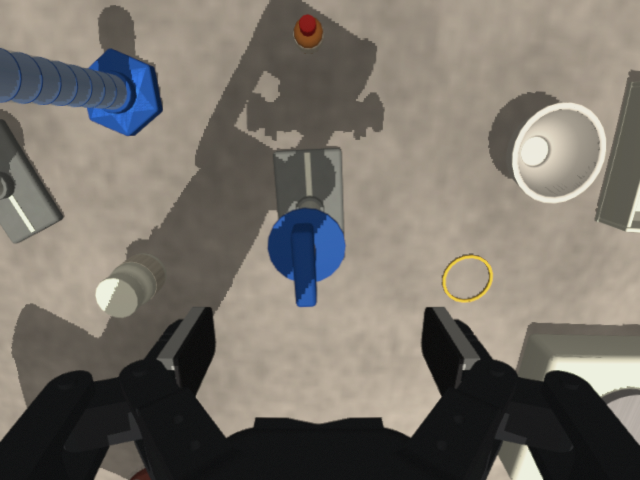

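The wrist view shows the blue bar vertical in the picture at columns 293–316, rows 222–305. The disc is centred at (306,246), and the stripe is parallel to tool x.

```bash
python3 - <<'E'
from h import *
o=monitor.get_obs()
im=cv2.imread("pics/w1.png")
for p in((304.5,264),(293,300),(316,300),(293,230),(316,230)): print(atz(ray("wrist",p,o),.197))
print(fit({"wrist":[267.5,345.5,207.5,283.5]},[.516,-.183,.145],.03,.006)); 
E
```

```text
[ 0.52052402 -0.18425492  0.197     ]
[ 0.49486002 -0.17774578  0.197     ]
[ 0.49565028 -0.19281182  0.197     ]
[ 0.54251042 -0.17627486  0.197     ]
[ 0.54324179 -0.19039875  0.197     ]
(array([ 0.51511151, -0.18434335,  0.14502887]), array([-0.07996656,  0.07983819,  0.08140183, -0.08513885]))
```

```bash
python3 -m handwheel '[{"hand":1,"delta_pos":[-0.019,-0.017,0.1],"spin":0},{"hand":1,"delta_pos":[-0.019,-0.017,0.2],"spin":0},{"hand":1,"delta_pos":[-0.019,-0.017,0.2],"spin":0},{"hand":-1,"delta_pos":[-0.019,-0.017,0.2],"spin":0},{"hand":-1,"delta_pos":[-0.019,-0.017,0.2],"spin":0},{"hand":-1,"delta_pos":[-0.019,-0.017,0.2],"spin":0},{"hand":-1,"delta_pos":[-0.019,-0.017,0.2],"spin":0},{"hand":-1,"delta_pos":[-0.019,-0.017,0.2],"spin":0}]' 50
```

```text
time: 2.88
tool_pos: [0.518, -0.1835, 0.2415]
tool_rot: [-3.14, -0.088, -0.002]
ft_force: [1.5, 2.6, 1.1]
gripper_width: 0.158
gripper_force: 48.8
```

```bash
python3 -m handwheel '[{"hand":-1,"delta_pos":[0,0,0],"spin":-0.32},{"hand":-1,"delta_pos":[0,0,0],"spin":-0.32},{"hand":-1,"delta_pos":[0,0,0],"spin":-0.32},{"hand":-1,"delta_pos":[0,0,0],"spin":-0.32},{"hand":-1,"delta_pos":[0,0,0],"spin":-0.32},{"hand":-1,"delta_pos":[0,0,0],"spin":-0.32},{"hand":-1,"delta_pos":[0,0,0],"spin":-0.32},{"hand":-1,"delta_pos":[0,0,0],"spin":-0.32}]'
python3 - <<'E'
from h import *
o=monitor.get_obs();print(R.from_rotvec(o["tool_rot"]).as_matrix().round(3),o["ft_force"],o["torque"])
for c in("side","scene"):
    im=vision.snapshot(c);cv2.imwrite(f"pics/{c}1.png",im[...,::-1])
E
```

```text
time: 3.88
tool_pos: [0.5175, -0.1829, 0.2406]
tool_rot: [-2.711, -1.584, -0.002]
ft_force: [1.0, 5.6, -0.2]
gripper_width: 0.156
gripper_force: 49.3
[[ 0.491  0.871 -0.   ]
 [ 0.871 -0.491  0.003]
 [ 0.002 -0.001 -1.   ]] [ 1.02443182  5.58894747 -0.21203985] [ 0.86841706 -0.19088818  0.03538931]
```

View pics/side1.png

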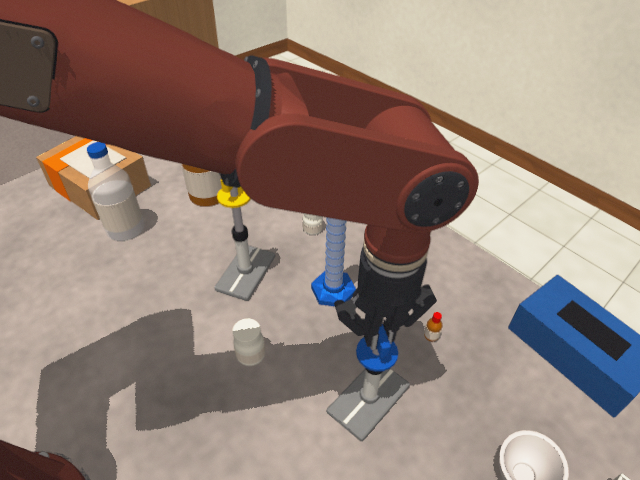

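The bar is gripped and turned about 1 rad, with the disc at (378,352). I raise it 75 mm now.

```bash
python3 -m handwheel '[{"hand":-1,"delta_pos":[0,0,-0.05],"spin":0},{"hand":-1,"delta_pos":[0,0,-0.1],"spin":0},{"hand":-1,"delta_pos":[0,0,-0.15],"spin":0},{"hand":-1,"delta_pos":[0,0,-0.15],"spin":0},{"hand":-1,"delta_pos":[0,0,-0.15],"spin":0}]'
python3 - <<'E'
from h import *
B={};P={}
for c in("side","scene"):
    im=vision.snapshot(c);cv2.imwrite(f"pics/{c}2.png",im[...,::-1])
    for r in finder.spot_point(c,"blue_disc")[:2]: print(c,r,"z",); P.setdefault(c,r["at"])
    for r in finder.trace(c,"blue_disc")[:1]:
        v,u=np.where(r["region"]);print(u.min(),u.max(),v.min(),v.max())
if len(P)==2: print(tri([ray(c,p) for c,p in P.items()]))
for c,p in P.items():
    f=least_squares(lambda z:(proj(c,[.5165,-.184,z[0]])-p).ravel(),[.2]);print(c,f.x,f.fun)
E
```

```text
time: 4.6
tool_pos: [0.5174, -0.183, 0.3159]
tool_rot: [-2.71, -1.584, -0.002]
ft_force: [0.5, 5.5, 0.5]
gripper_width: 0.153
gripper_force: 50.9
side {'at': [381.2, 321.2], 'score': 0.58} z
360 404 290 340
scene {'at': [267.0, 162.4], 'score': 0.94} z
248 282 131 177
(array([ 0.51495276, -0.184499  ,  0.22280288]), [np.float64(0.0021113814448997046), np.float64(0.002111381444899545)])
side [0.2216698] [-1.17817917 -0.20501242]
scene [0.22319342] [-1.81806475  0.28729651]
```

View pics/side2.png

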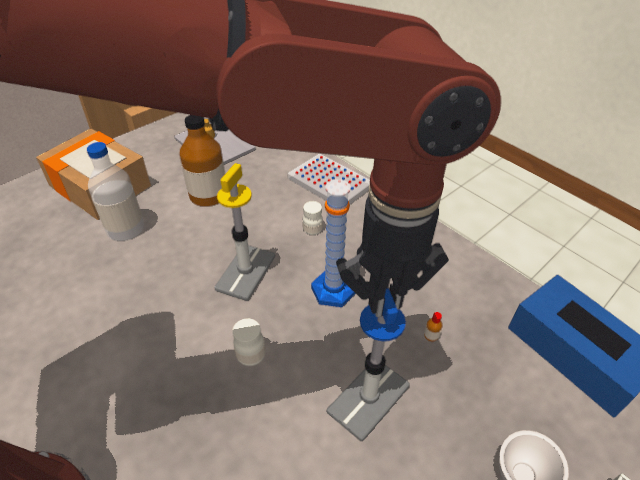

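View pics/scene2.png

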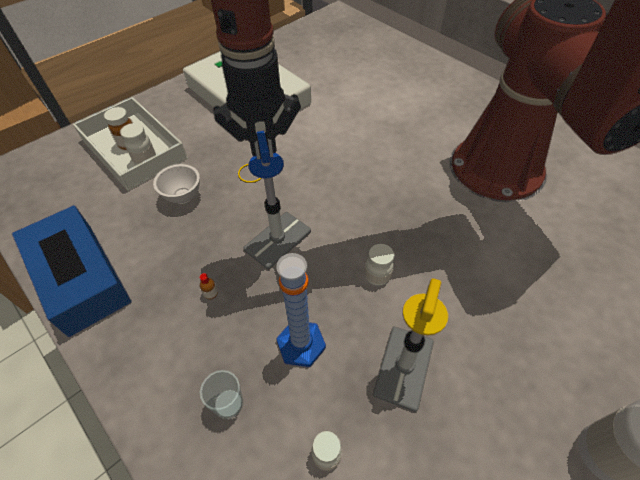

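Both pictures show the section raised, with the disc at (381,321) in the side view and (266,163) in the scene view. Its height is about 0.222 m, matching the ring, so I lock it now.

```bash
python3 -m handwheel '[{"hand":-1,"delta_pos":[0,0,0],"spin":0.33},{"hand":-1,"delta_pos":[0,0,0],"spin":0.33},{"hand":-1,"delta_pos":[0,0,0],"spin":0.33},{"hand":-1,"delta_pos":[0,0,0],"spin":0.33},{"hand":-1,"delta_pos":[0,0,0],"spin":0.33},{"hand":-1,"delta_pos":[0,0,0],"spin":0.33},{"hand":-1,"delta_pos":[0,0,0],"spin":0.33},{"hand":-1,"delta_pos":[0,0,0],"spin":0.33}]'
python3 -m handwheel '[{"hand":1,"delta_pos":[0,0,0],"spin":0},{"hand":1,"delta_pos":[0,0,0],"spin":0},{"hand":1,"delta_pos":[0,0,0],"spin":0},{"hand":1,"delta_pos":[0,0,0],"spin":0},{"hand":1,"delta_pos":[0,0,-0.1],"spin":0},{"hand":1,"delta_pos":[0,0,-0.2],"spin":0},{"hand":1,"delta_pos":[0,0,-0.2],"spin":0},{"hand":1,"delta_pos":[0,0,-0.2],"spin":0}]'
python3 - <<'E'
from h import *
P={}
W=[]
for c in("side","scene","wrist"):
    im=vision.snapshot(c);W.append(im)
    for r in finder.spot_point(c,"blue_disc")[:1]: print(c,r); P[c]=r["at"]
print(tri([ray(c,P[c]) for c in("side","scene")]),monitor.get_obs()["time"])
s=W[0][220:440,280:480];w=W[2][130:350,200:420]
cv2.imwrite("pics/f.png",cv2.resize(np.hstack([s,w]),None,fx=1.8,fy=1.8)[...,::-1])
E
```

```text
time: 5.9
tool_pos: [0.5177, -0.1835, 0.3157]
tool_rot: [-3.141, -0.041, -0.001]
ft_force: [3.8, 4.8, -1.7]
gripper_width: 0.154
gripper_force: 74.0
time: 6.9
tool_pos: [0.5172, -0.1841, 0.4156]
tool_rot: [3.141, 0.035, -0.0]
ft_force: [0.2, 0.3, -0.3]
gripper_width: 1.001
gripper_force: 0.0
side {'at': [381.4, 324.7], 'score': 0.56}
scene {'at': [262.9, 162.5], 'score': 0.83}
wrist {'at': [316.6, 232.6], 'score': 0.88}
(array([ 0.51605067, -0.18916523,  0.21953209]), [np.float64(0.0014569256598746857), np.float64(0.001456925659874735)]) 7.2
```

View pics/f.png

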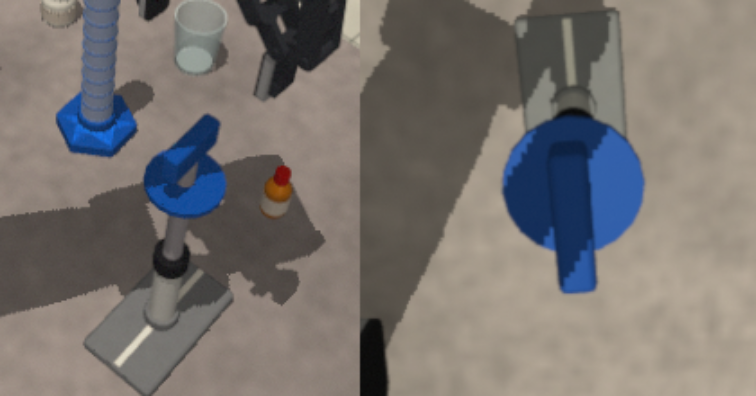

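The bar is parallel to the stripe (locked), the disc is still at about 0.22 m, and the gripper is clear of it.

```bash
python3 -c "
from workcell import job
print(job.job_done())"
```

```text
the job is handed in; nothing more can be done
None
```

I unlocked the blue stand, raised its disc to about 0.22 m (the orange ring measures 0.220–0.223 m), locked it again and let go. The job is handed in; no verdict was returned.

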